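# Stow the coasters in their holder

### The job

Pick up the whole pile of three rectangular wooden coasters together and stow it in the dark wooden holder screwed to the chart table. Slip it in end first: with the pile tilted lengthwise by about 20 degrees, bring its lower short end down inside one end wall of the holder, nearly to the floor, then lay the pile down flat inside and let go.

Things in the scene. Friction and masses are not known exactly. Their poses are not given: they have to be found in the camera images.
- coaster_low: light wooden coaster, a plain rectangular slab 90 x 60 x 10 mm (x, y, z), 40 g nominal, the lowest of a neat pile of three (30 mm high in all) that lies on the table; origin at the centre of its underside, x along its length, z up. The pile can be gripped across its 60 mm width at mid-length; the fingers must reach to within 6 mm of the table to hold all three.
- coaster_mid: light wooden coaster, a plain rectangular slab 90 x 60 x 10 mm (x, y, z), 40 g nominal, the middle one of the pile; origin at the centre of its underside, axes as the lowest one's.
- coaster_top: light wooden coaster, a plain rectangular slab 90 x 60 x 10 mm (x, y, z), 40 g nominal, the top one of the pile; origin at the centre of its underside, axes as the lowest one's. A lone round coaster elsewhere on the table is not part of the job.
- holder: dark wooden open-topped coaster holder, fixed to the table, outside 116 x 84 x 40 mm, inside 104 x 72 mm (x, y), walls 6 mm thick, all 40 mm high, floor top 6 mm above the table. The two long side walls (at +y and -y) are open over their middle 60 mm down to the floor, so that fingers gripping the pile across its width can go in and open there. Origin at the centre of its underside, x along its length, z up; both ends are alike.
Things that resemble listed ones, but are neither listed nor needed, are in the scene too. Leave any green or turquoise look-alike of the coaster_low alone.

How it is judged:
On the way, in this order (a step that is already met when the one before it is completed fails the run):
1. all three coasters are lifted together, 40 mm or more off the table (height (world z) of coaster_low above 0.04 m and height (world z) of coaster_mid above 0.05 m and height (world z) of coaster_top above 0.06 m), for 0.2 s.
2. the pile is inside the holder's mouth with one short end low, all three coasters tilted lengthwise by 8 to 50 degrees, the centre of the lowest one's underside less than 34 mm above the table (x of coaster_low in the frame of holder between -0.025 and 0.025 m and y of coaster_low in the frame of holder between -0.018 and 0.018 m and z of coaster_low in the frame of holder below 0.034 m and (angle between coaster_low's own x axis and vertical below 1.43 rad or angle between coaster_low's own x axis and vertical above 1.712 rad) and angle between each of coaster_low, coaster_mid, coaster_top's own z axis and vertical below 0.87 rad and x of coaster_mid in the frame of holder between -0.025 and 0.025 m and y of coaster_mid in the frame of holder between -0.018 and 0.018 m and z of coaster_mid in the frame of holder below 0.044 m and (angle between coaster_mid's own x axis and vertical below 1.43 rad or angle between coaster_mid's own x axis and vertical above 1.712 rad) and x of coaster_top in the frame of holder between -0.025 and 0.025 m and y of coaster_top in the frame of holder between -0.018 and 0.018 m and z of coaster_top in the frame of holder below 0.054 m and (angle between coaster_top's own x axis and vertical below 1.43 rad or angle between coaster_top's own x axis and vertical above 1.712 rad)), for 0.2 s.
At the end, for the whole second after the job is handed in: all three coasters lie inside the holder, level within 10 degrees, each centre within 15 mm (length) and 12 mm (width) of the holder's middle, the underside of each at most 32 mm above the table, at rest (x of coaster_low in the frame of holder between -0.015 and 0.015 m and y of coaster_low in the frame of holder between -0.012 and 0.012 m and z of each of coaster_low, coaster_mid, coaster_top in the frame of holder below 0.032 m and angle between each of coaster_low, coaster_mid, coaster_top's own z axis and vertical below 0.17 rad and linear speed of each of coaster_low, coaster_mid, coaster_top below 0.02 m/s and x of coaster_mid in the frame of holder between -0.015 and 0.015 m and y of coaster_mid in the frame of holder between -0.012 and 0.012 m and x of coaster_top in the frame of holder between -0.015 and 0.015 m and y of coaster_top in the frame of holder between -0.012 and 0.012 m); the robot touches nothing.
It also fails if it takes over 42 s, if anything falls off the work surface, if the arm or the gripper's body presses on something with over 40 N, if the wrist force passes 120 N, or if a joint passes its speed limit or range.

### The arm

A 7-joint arm with a two-finger parallel gripper is mounted at the origin on the work surface. World frame = base frame: x ahead of the robot, y to its left, z up, the work surface at z = 0. Lengths are in m, angles in rad, forces in N, time in s.
With the tool pointing down it reaches from about 0.35 to 0.9 m from the base axis. Payload 8.1 kg.
Tool frame: the origin (TCP) lies at the very end of the fingers, on their centre line; the grasp point (between the pads) lies grip_point_offset behind it (grip_point_offset is the distance from the TCP to the grasp point, in m); z points along the fingers, y is the direction in which the jaws open and shut (so a half turn about z gives the same grasp; the last joint's range is limited). The gripper opens to 92 mm and grips with 3 to 60 N. Pads are 19 mm wide; open, the fingers measure 130 mm over their backs; the gripper's body (75 mm by 190 mm) begins 47 mm behind the grasp point.
Start: joints at [1.145, 0.434, 0.025, 1.573, -0.012, 1.134, -0.075], TCP at [0.198, -0.593, 0.227] pointing down, gripper open.
Joint ranges: [-2.62, 2.62], [-0.44, 2.09], [-1.27, 1.32], [0.08, 2.57], [-1.32, 4.46], [0.12, 2], [-2.74, 2.74]. Speed limits (rad/s): [2.22, 2.22, 3.01, 3.01, 3.14, 3.14, 3.14].

### API

Orientations are given as a rotation vector (axis times angle).
In Python, from cell import * gives the robot as it stands.
- The arm moves only by the tool drive_tool, never from a script. Its argument "increments" is a list of rows, each an object of numbers: "grip": the gripper's target within -1 to 1 (shut at 1, half-way at 0, fully open at -1); "tx", "ty", "tz": the shift along the world's x, y, z normalised to -1 to 1, where 1 is 400 mm; "turn": the turn about the world's z normalised to -1 to 1, where 1 is 60 degrees. In form: [{"grip": .., "tx": .., "ty": .., "tz": .., "turn": ..}, ...]. A call has 1 to 20 rows; each row is the pose to reach, as a shift and turn from the pose measured when the call began; what a row does not reach only later rows make up. A row lasts 1/10 s, in which the tool goes at most 50 mm and 8.59 degrees, less where a joint would pass 70% of its speed; a pose out of reach is approached as far as the arm can. A call with a number of a shift or a turn outside -1 to 1 is refused whole. A call with a gripper value outside its range is refused whole. The fingers move at their own pace and stop on an object; "newtons" is the grip in N (left out, the last holds). Time passes only in rows, so rows that repeat a pose let the fingers close. It gives the time, the measured TCP pose, the force and the opening at its end, in the units of the state.
- observe(): the state, without advancing time (a new reading comes with each control period).
- get_image(name): name is "scene" or "top" or "wrist"; returns the picture (400x640x3 uint8, red, green, blue); there is no depth.
- camera_info(name): a dict with "fx", "fy", "cx", "cy" (pixels), "eye" and "rotation" of the camera in the world; the wrist camera has in their place "hand_eye" (4x4, takes a point from camera to tool coordinates, whose origin is the TCP and whose axes are the flange's). Camera axes: x right, y down, z forward; pixel columns grow to the right and rows downward; lengths in m; the calibration is good to about 2 mm. A picture is of the moment at which its call begins: read the wrist's pose just before it. camera_info takes no time and is no camera call.
- sign_off(): hands the job in, once; it reports no verdict.
The state is a dict: "clock": time; "joints": joint angles; "dq": joint speeds; "joint_efforts": joint torques, N m; "position": TCP position; "ee_rot": TCP orientation; "force": force on the tool from outside, world axes, zero at the start; "ft_torque": the same for the moment, N m; "width": opening from 0.0 (shut) to 1.0 (fully open).
Only numpy, scipy, OpenCV 4.12 (cv2) and the standard library are available. Lean on these libraries where they do the work, as an engineer would, in place of code of your own. Each camera call takes 0.05 s, during which the arm holds its last target. There are 200 camera calls.

## Working session

There is one attempt and no reset: what is moved stays moved. The work goes in short steps, Python scripts to look and compute and a tool call to move; the robot and the scene stay as the last step left them, time stands still between calls to the robot, and variables do not carry over. Pictures are saved under pics/ and viewed, about 8 in all and at most 12, crops included, and the job is handed in when it is done.

Besides the shell and the picture viewer there is one more tool, called after ">>>" by a JSON object that holds its "op" and its "data". drive_tool: Moves the arm, as the interface text tells. Its arguments: {"type":"object","properties":{"increments":{"type":"array","items":{"type":"object","properties":{"grip":{"type":"number"},"tx":{"type":"number"},"ty":{"type":"number"},"tz":{"type":"number"},"turn":{"type":"number"}}}},"newtons":{"type":"number"}},"required":["increments"]}

```bash
ls; mkdir -p pics; python3 - <<'E'
from cell import *
import cv2
s=observe(); print({k:s[k] for k in('clock','position','ee_rot','width')})
try: print(grip_point_offset)
except Exception as e: print(e)
for n in("top","scene"):
    im=get_image(n); cv2.imwrite(f"pics/{n}0.png",im[:,:,::-1]); print(n,camera_info(n))
print(camera_info("wrist"))
E
```

```text
pics
{'clock': 0.0, 'position': array([ 0.19804922, -0.5922637 ,  0.22595868]), 'ee_rot': array([-3.09932226e+00, -5.04532784e-01,  6.39830187e-04]), 'width': 0.9988102523987532}
0.0188
top {'fx': 376.76191158753716, 'fy': 376.76191158753716, 'cx': 324.71473068464024, 'cy': 201.29320356417682, 'eye': array([ 0.39109312, -0.05178038,  0.70847938]), 'rotation': array([-2.18247215,  2.12958791, -0.03166507])}
scene {'fx': 447.7399611083431, 'fy': 447.7399611083431, 'cx': 321.2248761302782, 'cy': 196.41296152096905, 'eye': array([0.95806041, 0.44372996, 0.51546275]), 'rotation': array([-1.01558115, -2.26355878,  1.21466154])}
{'fx': 300.159401798214, 'fy': 300.159401798214, 'cx': 319.0083269599007, 'cy': 196.2096124404289, 'hand_eye': array([[ 3.21900479e-04, -9.63876037e-01, -2.66351051e-01,
         7.03578128e-02],
       [ 9.99999877e-01,  4.10867070e-04, -2.78296195e-04,
         1.50583800e-04],
       [ 3.77677910e-04, -2.66350929e-01,  9.63876050e-01,
        -1.57081124e-01],
       [ 0.00000000e+00,  0.00000000e+00,  0.00000000e+00,
         1.00000000e+00]])}
```

View pics/top0.png

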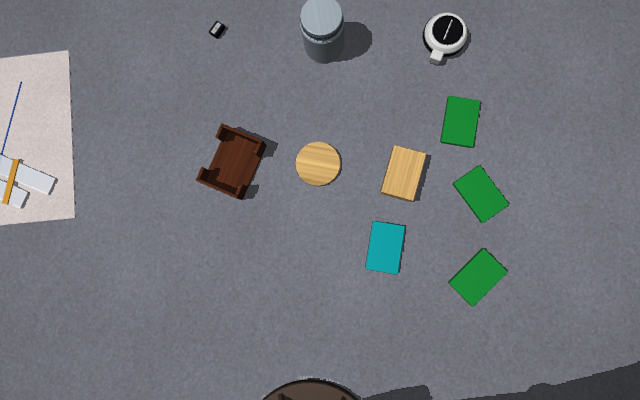

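View pics/scene0.png

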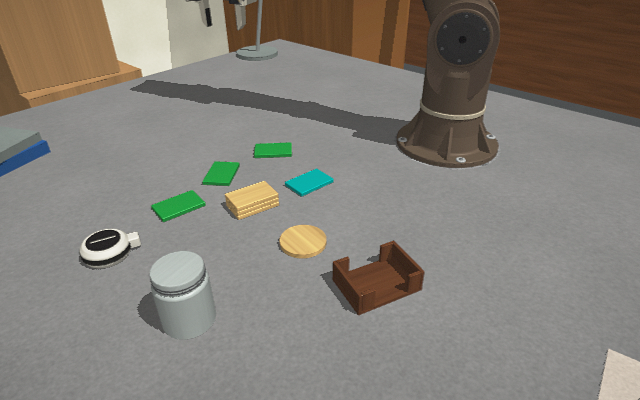

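```bash
cat > h.py <<'E'
from cell import *
import cv2, numpy as np
from scipy.spatial.transform import Rotation as R
def cam(n,s=None):
    c=camera_info(n)
    if n!="wrist": return c,np.array(c["eye"]),R.from_rotvec(c["rotation"]).as_matrix()
    T=np.eye(4);T[:3,:3]=R.from_rotvec(s["ee_rot"]).as_matrix();T[:3,3]=s["position"]
    T=T@c["hand_eye"];return c,T[:3,3],T[:3,:3]
def ray(C,uv,z):
    c,e,M=C;uv=np.atleast_2d(uv).astype(float)
    d=np.c_[(uv[:,0]-c["cx"])/c["fx"],(uv[:,1]-c["cy"])/c["fy"],np.ones(len(uv))]@M.T
    return (e+d*((z-e[2])/d[:,2])[:,None])[:,:2]
def blobs(im,lo,hi,amin=200):
    m=cv2.inRange(cv2.cvtColor(im,cv2.COLOR_RGB2HSV),lo,hi)
    m=cv2.morphologyEx(m,cv2.MORPH_CLOSE,np.ones((3,3)))
    return [k for k in cv2.findContours(m,cv2.RETR_EXTERNAL,cv2.CHAIN_APPROX_NONE)[0] if cv2.contourArea(k)>amin]
WOOD=((10,60,110),(28,255,255)); DARK=((0,90,20),(15,255,105))
def rect(P):
    r=cv2.minAreaRect(P.astype(np.float32)*1000);b=cv2.boxPoints(r)
    e=[b[1]-b[0],b[2]-b[1]];l=max(e,key=np.linalg.norm)
    return np.array(r[0]),np.sort(r[1]),np.degrees(np.arctan2(l[1],l[0]))%180
E
python3 - <<'E'
from h import *
C=cam("top");im=cv2.imread("pics/top0.png")[:,:,::-1].copy()
for nm,r,zs in(("wood",WOOD,(0,.03)),("dark",DARK,(0,.04))):
    for k in blobs(im,*r):
        print(nm,cv2.minAreaRect(k))
        for z in zs: print("  ",z,*[np.round(v,1) for v in rect(ray(C,k[:,0],z))])
cv2.imwrite("pics/crop1.png",cv2.resize(im[100:300,180:520,::-1],None,fx=2.3,fy=2.3,interpolation=2))
E
```

```text
wood ((9.990562438964844, 181.28302001953125), (7.280109405517578, 47.25203323364258), 15.945395469665527)
   0 [473.3 609.4] [15.3 92.3] 168.8
   0.03 [469.8 581.4] [14.6 88.4] 168.8
wood ((402.8525085449219, 172.80227661132812), (34.38468933105469, 50.96033477783203), 15.708637237548828)
   0 [ 504.6 -160.8] [64.  96.6] 165.3
   0.03 [ 499.8 -156.2] [61.3 92.5] 165.3
wood ((317.5, 163.5), (43.0, 43.0), 90.0)
   0 [519.5   0.6] [82.2 83. ] 1.3
   0.03 [514.1  -1.6] [78.8 79.5] 1.3
dark ((231.35601806640625, 161.2919921875), (50.30617141723633, 63.58230972290039), 24.341089248657227)
   0 [520.8 167.2] [ 99.6 121.9] 158.2
   0.04 [513.5 154.9] [ 94. 115.] 158.2
```

View pics/crop1.png

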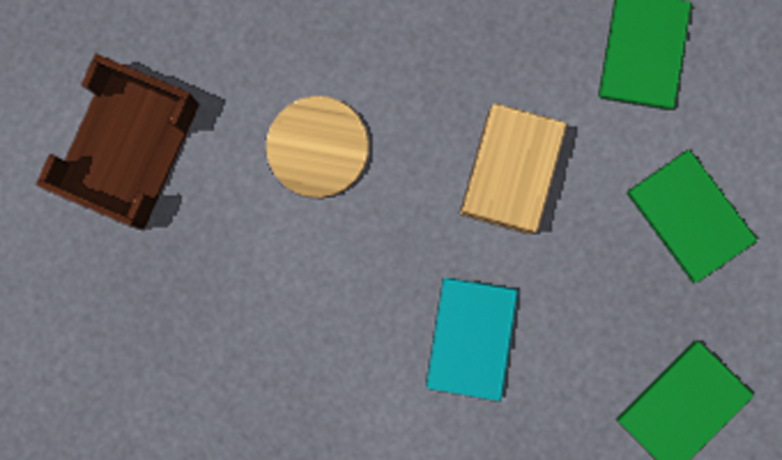

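The pile is the plain three-layer wooden stack at top-view (404,173), which shows three layers in the scene view at (252,199). The round coaster (318,163), the green slabs and the turquoise one at (385,248) don't fit the description. The holder is at (231,161). I'm moving over the pile for a close look.

>>> {"op": "drive_tool", "data": {"increments": [{"tx": 0.75,"ty": 1,"tz": -0.24,"turn": -0.55,"grip": -1},{"tx": 0.75,"ty": 1,"tz": -0.24,"turn": -0.55,"grip": -1},{"tx": 0.75,"ty": 1,"tz": -0.24,"turn": -0.55,"grip": -1},{"tx": 0.75,"ty": 1,"tz": -0.24,"turn": -0.55,"grip": -1},{"tx": 0.75,"ty": 1,"tz": -0.24,"turn": -0.55,"grip": -1},{"tx": 0.75,"ty": 1,"tz": -0.24,"turn": -0.55,"grip": -1},{"tx": 0.75,"ty": 1,"tz": -0.24,"turn": -0.55,"grip": -1},{"tx": 0.75,"ty": 1,"tz": -0.24,"turn": -0.55,"grip": -1},{"tx": 0.75,"ty": 1,"tz": -0.24,"turn": -0.55,"grip": -1},{"tx": 0.75,"ty": 1,"tz": -0.24,"turn": -0.55,"grip": -1},{"tx": 0.75,"ty": 1,"tz": -0.24,"turn": -0.55,"grip": -1},{"tx": 0.75,"ty": 1,"tz": -0.24,"turn": -0.55,"grip": -1},{"tx": 0.75,"ty": 1,"tz": -0.24,"turn": -0.55,"grip": -1}]}}

```text
clock: 1.4
position: [0.4972, -0.1934, 0.1299]
ee_rot: [-3.116, 0.398, 0.002]
force: [-0.6, 0.2, -0.4]
width: 1.0
```

```bash
python3 - <<'E'
from h import *
s=observe();C=cam("wrist",s);im=get_image("wrist");cv2.imwrite("pics/w1.png",im[:,:,::-1])
print(s["clock"],s["position"],R.from_rotvec(s["ee_rot"]).as_matrix().round(3))
for k in blobs(im,*WOOD,1500):
    print(cv2.minAreaRect(k))
    for z in(0,.03): print("  ",z,*[np.round(v,1) for v in rect(ray(C,k[:,0],z))])
E
```

```text
1.4 [ 0.49718111 -0.19341905  0.12986457] [[ 0.968 -0.251 -0.001]
 [-0.251 -0.968  0.001]
 [-0.001 -0.001 -1.   ]]
((123.5, 203.0), (56.0, 89.0), 90.0)
   0 [530.3   1.1] [58.5 90.2] 75.5
   0.03 [534.  -21.2] [52.4 80.7] 75.5
((276.5, 196.99996948242188), (68.99998474121094, 97.99998474121094), -0.0)
   0 [ 495.6 -151.6] [ 65.9 101.5] 165.3
   0.03 [ 502.9 -158. ] [59.  90.9] 165.3
```

View pics/w1.png

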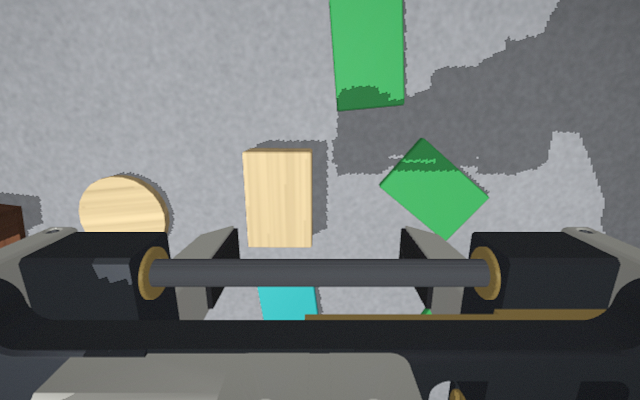

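The pile's top face is at wrist (277,200) and measures 59 x 91 mm at z = 0.03, centred at (0.502, -0.158). That agrees with the top view to 2 mm. Next I go down and grip.

>>> {"op": "drive_tool", "data": {"increments": [{"tx": 0.01,"ty": 0.09,"tz": -0.05,"grip": -1},{"tx": 0.01,"ty": 0.09,"tz": -0.13,"grip": -1},{"tx": 0.01,"ty": 0.09,"tz": -0.2,"grip": -1},{"tx": 0.01,"ty": 0.09,"tz": -0.25,"grip": -1},{"tx": 0.01,"ty": 0.09,"tz": -0.29,"grip": -1},{"tx": 0.01,"ty": 0.09,"tz": -0.313,"grip": -1},{"tx": 0.01,"ty": 0.09,"tz": -0.313,"grip": -1},{"tx": 0.01,"ty": 0.09,"tz": -0.313,"grip": -1}], "newtons": 20}}

```text
invalid input
```

>>> {"op": "drive_tool", "data": {"increments": [{"grip": 0.3},{"grip": 0.6},{"grip": 1},{"grip": 1},{"grip": 1},{"grip": 1},{"grip": 1},{"grip": 1},{"grip": 1},{"grip": 1}], "newtons": 20}}

```text
invalid input
```

>>> {"op": "drive_tool", "data": {"increments": [{"tx": 0.01,"ty": 0.09,"tz": -0.05,"turn": 0,"grip": -1},{"tx": 0.01,"ty": 0.09,"tz": -0.13,"turn": 0,"grip": -1},{"tx": 0.01,"ty": 0.09,"tz": -0.2,"turn": 0,"grip": -1},{"tx": 0.01,"ty": 0.09,"tz": -0.25,"turn": 0,"grip": -1},{"tx": 0.01,"ty": 0.09,"tz": -0.29,"turn": 0,"grip": -1},{"tx": 0.01,"ty": 0.09,"tz": -0.313,"turn": 0,"grip": -1},{"tx": 0.01,"ty": 0.09,"tz": -0.313,"turn": 0,"grip": -1},{"tx": 0.01,"ty": 0.09,"tz": -0.313,"turn": 0,"grip": -1}], "newtons": 20}}

```text
clock: 2.25
position: [0.501, -0.1591, 0.0055]
ee_rot: [-3.116, 0.402, -0.0]
force: [0.5, -0.5, 0.3]
width: 1.003
```

>>> {"op": "drive_tool", "data": {"increments": [{"tx": 0,"ty": 0.005,"tz": -0.004,"turn": 0,"grip": -1},{"tx": 0,"ty": 0.005,"tz": -0.004,"turn": 0,"grip": -1},{"tx": 0,"ty": 0.005,"tz": -0.004,"turn": 0,"grip": 1},{"tx": 0,"ty": 0.005,"tz": -0.004,"turn": 0,"grip": 1},{"tx": 0,"ty": 0.005,"tz": -0.004,"turn": 0,"grip": 1},{"tx": 0,"ty": 0.005,"tz": -0.004,"turn": 0,"grip": 1},{"tx": 0,"ty": 0.005,"tz": -0.004,"turn": 0,"grip": 1},{"tx": 0,"ty": 0.005,"tz": -0.004,"turn": 0,"grip": 1},{"tx": 0,"ty": 0.005,"tz": -0.004,"turn": 0,"grip": 1},{"tx": 0,"ty": 0.005,"tz": -0.004,"turn": 0,"grip": 1}], "newtons": 20}}

```text
clock: 3.25
position: [0.501, -0.1571, 0.0039]
ee_rot: [-3.116, 0.402, 0.0]
force: [-0.5, 0.8, 1.0]
width: 0.651
```

>>> {"op": "drive_tool", "data": {"increments": [{"tx": 0,"ty": 0,"tz": 0.02,"turn": 0,"grip": 1},{"tx": 0,"ty": 0,"tz": 0.05,"turn": 0,"grip": 1},{"tx": 0,"ty": 0,"tz": 0.1,"turn": 0,"grip": 1},{"tx": 0,"ty": 0,"tz": 0.16,"turn": 0,"grip": 1},{"tx": 0,"ty": 0,"tz": 0.22,"turn": 0,"grip": 1},{"tx": 0,"ty": 0,"tz": 0.26,"turn": 0,"grip": 1},{"tx": 0,"ty": 0,"tz": 0.28,"turn": 0,"grip": 1},{"tx": 0,"ty": 0,"tz": 0.28,"turn": 0,"grip": 1},{"tx": 0,"ty": 0,"tz": 0.28,"turn": 0,"grip": 1},{"tx": 0,"ty": 0,"tz": 0.28,"turn": 0,"grip": 1}]}}

```text
clock: 4.25
position: [0.5004, -0.1569, 0.115]
ee_rot: [-3.115, 0.402, 0.003]
force: [-0.2, -0.0, -1.7]
width: 0.65
```

```bash
python3 - <<'E'
from h import *
im=get_image("scene");cv2.imwrite("pics/s2.png",cv2.resize(im[80:330,150:470,::-1],None,fx=2.3,fy=2.3))
s=observe();print(s["width"],s["force"],s["position"])
# holder: end-wall tops, from top picture 0
t=cv2.imread("pics/top0.png")[:,:,::-1].copy();C=cam("top")
k=max(blobs(t,*DARK),key=cv2.contourArea)
h=cv2.convexHull(k);a=cv2.approxPolyDP(h,4,True)[:,0]
print(a.tolist());print((ray(C,a,.04)*1000).round(1).tolist());print((ray(C,a,0)*1000).round(1).tolist())
E
```

```text
0.6527987635733624 [-0.02539287 -0.78830639 -0.65593822] [ 0.50040087 -0.15686219  0.11501324]
[[221, 124], [265, 144], [239, 198], [196, 180]]
[[582.3, 177.3], [546.2, 94.2], [446.7, 137.6], [477.8, 218.4]]
[[593.8, 191.0], [555.5, 102.9], [450.0, 149.0], [483.0, 234.6]]
```

View pics/s2.png

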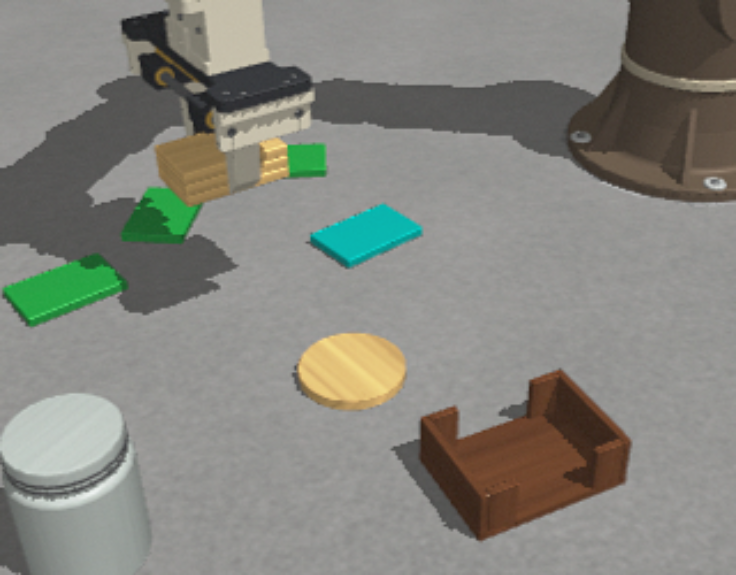

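All three coasters are held together, visible at crop (220,170). The holder is at crop (525,455), with its open sides facing the camera and away from it. I'll carry the pile to a spot beside the holder and look with the wrist camera.

>>> {"op": "drive_tool", "data": {"increments": [{"tx": -0.01,"ty": 0.05,"tz": 0.03,"turn": 0,"grip": 1},{"tx": -0.03,"ty": 0.13,"tz": 0.06,"turn": -0.02,"grip": 1},{"tx": -0.06,"ty": 0.23,"tz": 0.11,"turn": -0.05,"grip": 1},{"tx": -0.09,"ty": 0.34,"tz": 0.11,"turn": -0.08,"grip": 1},{"tx": -0.12,"ty": 0.45,"tz": 0.11,"turn": -0.12,"grip": 1},{"tx": -0.15,"ty": 0.56,"tz": 0.11,"turn": -0.12,"grip": 1},{"tx": -0.18,"ty": 0.67,"tz": 0.11,"turn": -0.12,"grip": 1},{"tx": -0.2,"ty": 0.77,"tz": 0.11,"turn": -0.12,"grip": 1},{"tx": -0.22,"ty": 0.85,"tz": 0.11,"turn": -0.12,"grip": 1},{"tx": -0.22,"ty": 0.89,"tz": 0.11,"turn": -0.12,"grip": 1},{"tx": -0.22,"ty": 0.89,"tz": 0.11,"turn": -0.12,"grip": 1},{"tx": -0.22,"ty": 0.89,"tz": 0.11,"turn": -0.12,"grip": 1}]}}

```text
clock: 5.5
position: [0.4121, 0.1986, 0.1584]
ee_rot: [3.084, -0.596, -0.004]
force: [0.1, -0.8, -1.6]
width: 0.653
```

```bash
python3 - <<'E'
from h import *
s=observe();C=cam("wrist",s);im=get_image("wrist");cv2.imwrite("pics/w2.png",im[:,:,::-1])
print(s["clock"],s["position"],s["width"],R.from_rotvec(s["ee_rot"]).as_matrix().round(3)[:,0])
k=max(blobs(im,(0,90,20),(15,255,170)),key=cv2.contourArea)
a=cv2.approxPolyDP(cv2.convexHull(k),5,True)[:,0]
print(a.tolist(),(ray(C,a,.04)*1000).round(1).tolist())
print(*rect(ray(C,k[:,0],.04)))
E
```

```text
5.5 [0.41213174 0.19860906 0.15841297] 0.6534457984919786 [ 0.928 -0.373 -0.002]
[[364, 0], [359, 133], [269, 133], [263, 0]] [[545.2, 105.1], [447.8, 144.4], [478.0, 219.6], [575.5, 180.6]]
[511.66018677 162.50747681] [ 82.55500793 105.03887177] 158.13126
```

View pics/w2.png

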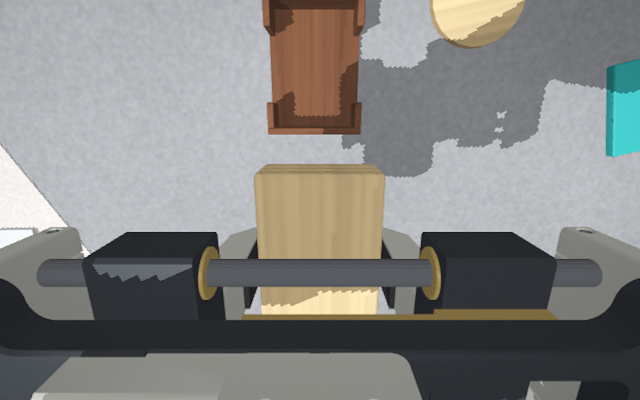

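Wrist view: the holder's near end wall has its outer edge on row 133, columns 267–362. That puts the holder centre at about (0.517, 0.160), with its axis along the tool x. The held pile is at columns 255–385, rows 165–310.

The tool can't be pitched. I'll tilt the pile in the grip by lowering its far end onto the far end wall's rim.

>>> {"op": "drive_tool", "data": {"increments": [{"tx": 0.05,"ty": -0.02,"tz": 0,"turn": 0,"grip": 1},{"tx": 0.13,"ty": -0.05,"tz": 0,"turn": 0,"grip": 1},{"tx": 0.22,"ty": -0.08,"tz": -0.03,"turn": 0,"grip": 1},{"tx": 0.29,"ty": -0.107,"tz": -0.08,"turn": 0,"grip": 1},{"tx": 0.29,"ty": -0.107,"tz": -0.14,"turn": 0,"grip": 1},{"tx": 0.29,"ty": -0.107,"tz": -0.2,"turn": 0,"grip": 1},{"tx": 0.29,"ty": -0.107,"tz": -0.24,"turn": 0,"grip": 1},{"tx": 0.29,"ty": -0.107,"tz": -0.24,"turn": 0,"grip": 1},{"tx": 0.29,"ty": -0.107,"tz": -0.24,"turn": 0,"grip": 1}]}}

```text
clock: 6.45
position: [0.5283, 0.154, 0.0626]
ee_rot: [3.082, -0.6, -0.005]
force: [0.4, 0.2, -0.8]
width: 0.654
```

```bash
python3 - <<'E'
from h import *
s=observe();print(s["clock"],s["position"],s["width"],s["force"])
a=get_image("scene")[180:340,260:500];b=get_image("wrist")[0:330,160:480]
cv2.imwrite("pics/v3.png",np.hstack([cv2.resize(a,(480,320)),cv2.resize(b,(310,320))])[:,:,::-1])
E
```

```text
6.45 [0.52831151 0.15402048 0.06257301] 0.6536720476559291 [ 0.42046693  0.17555757 -0.80388153]
```

View pics/v3.png

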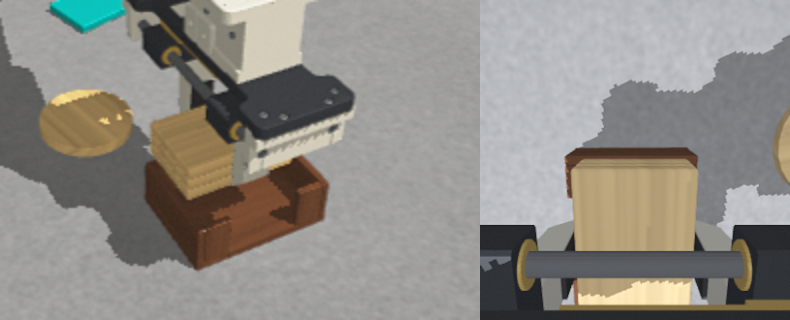

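Scene crop: the pile hovers over the holder with all three coasters in line. In the wrist crop the far wall's rim sits at row 149 and the pile is about 2 mm right of centre. I'll correct that and press down slowly.

>>> {"op": "drive_tool", "data": {"increments": [{"tx": 0.009,"ty": 0.002,"tz": -0.01,"turn": 0,"grip": 1},{"tx": 0.009,"ty": 0.002,"tz": -0.025,"turn": 0,"grip": 1},{"tx": 0.009,"ty": 0.002,"tz": -0.037,"turn": 0,"grip": 1},{"tx": 0.009,"ty": 0.002,"tz": -0.043,"turn": 0,"grip": 1},{"tx": 0.009,"ty": 0.002,"tz": -0.046,"turn": 0,"grip": 1},{"tx": 0.009,"ty": 0.002,"tz": -0.049,"turn": 0,"grip": 1},{"tx": 0.009,"ty": 0.002,"tz": -0.052,"turn": 0,"grip": 1},{"tx": 0.009,"ty": 0.002,"tz": -0.055,"turn": 0,"grip": 1},{"tx": 0.009,"ty": 0.002,"tz": -0.058,"turn": 0,"grip": 1},{"tx": 0.009,"ty": 0.002,"tz": -0.061,"turn": 0,"grip": 1},{"tx": 0.009,"ty": 0.002,"tz": -0.063,"turn": 0,"grip": 1},{"tx": 0.009,"ty": 0.002,"tz": -0.063,"turn": 0,"grip": 1}], "newtons": 15}}

```text
clock: 7.75
position: [0.5324, 0.1558, 0.0382]
ee_rot: [3.084, -0.599, -0.002]
force: [-2.8, 1.3, 1.2]
width: 0.65
```

```bash
python3 - <<'E'
from h import *
s=observe();print(s["clock"],s["position"],s["width"],s["force"],s["ft_torque"])
a=get_image("scene")[180:340,260:500];b=get_image("wrist")[0:330,160:480]
cv2.imwrite("pics/v4.png",np.hstack([cv2.resize(a,(480,320)),cv2.resize(b,(310,320))])[:,:,::-1])
E
```

```text
7.75 [0.53241366 0.15581308 0.03816155] 0.6497100201884253 [-2.83480002  1.28950328  1.23820863] [0.17226285 0.44516561 0.00862435]
```

View pics/v4.png

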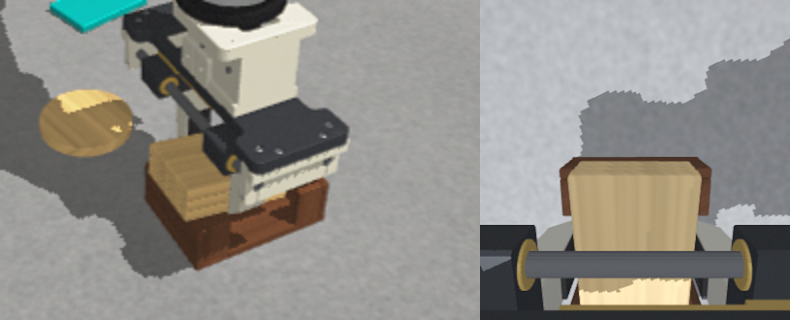

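The wrist crop shows the pile's front top edge widened from 126 to 133 px, so that end has risen about 7 mm (roughly 9°) and is resting on the rim. The pile is turning in the grip as planned and the forces are small, so I'll go on.

>>> {"op": "drive_tool", "data": {"increments": [{"tx": 0,"ty": 0,"tz": -0.004,"turn": 0,"grip": 1},{"tx": 0,"ty": 0,"tz": -0.007,"turn": 0,"grip": 1},{"tx": 0,"ty": 0,"tz": -0.01,"turn": 0,"grip": 1},{"tx": 0,"ty": 0,"tz": -0.013,"turn": 0,"grip": 1},{"tx": 0,"ty": 0,"tz": -0.016,"turn": 0,"grip": 1},{"tx": 0,"ty": 0,"tz": -0.019,"turn": 0,"grip": 1},{"tx": 0,"ty": 0,"tz": -0.02,"turn": 0,"grip": 1},{"tx": 0,"ty": 0,"tz": -0.02,"turn": 0,"grip": 1},{"tx": 0,"ty": 0,"tz": -0.02,"turn": 0,"grip": 1},{"tx": 0,"ty": 0,"tz": -0.02,"turn": 0,"grip": 1}]}}

```text
clock: 8.85
position: [0.5331, 0.1557, 0.0302]
ee_rot: [-3.084, 0.6, 0.001]
force: [-1.5, 1.5, 2.8]
width: 0.653
```

```bash
python3 - <<'E'
from h import *
s=observe();print(s["clock"],s["position"],s["width"],s["force"],s["ft_torque"])
a=get_image("scene")[215:325,325:435];b=get_image("wrist")[140:260,230:410]
cv2.imwrite("pics/v5.png",np.hstack([cv2.resize(a,(400,400),interpolation=2),cv2.resize(b,(400,400),interpolation=2)])[:,:,::-1])
E
```

```text
8.85 [0.53305866 0.15571122 0.03023876] 0.6532590267811966 [-1.5164606   1.45054261  2.79650689] [ 0.21211476  0.28899505 -0.00397134]
```

View pics/v5.png

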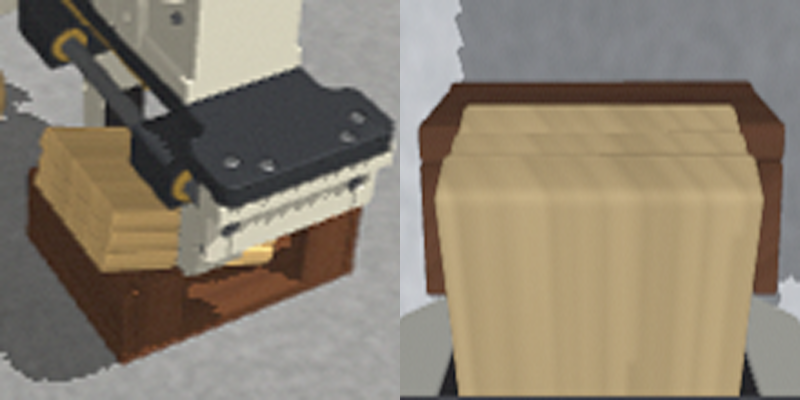

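Scene crop: the pile is tilted with its far end on the rim at (70,230) and its near end down inside. In the wrist crop the front top edge is 146 px wide, which gives about 19°. The pile is centred (600 against the holder's 601). Next I slide the high end off the rim to inside the wall, still tilted, and hold.

>>> {"op": "drive_tool", "data": {"increments": [{"tx": 0,"ty": 0,"tz": 0,"turn": 0,"grip": 1},{"tx": -0.005,"ty": 0.002,"tz": 0,"turn": 0,"grip": 1},{"tx": -0.01,"ty": 0.004,"tz": 0,"turn": 0,"grip": 1},{"tx": -0.015,"ty": 0.006,"tz": 0,"turn": 0,"grip": 1},{"tx": -0.015,"ty": 0.006,"tz": 0,"turn": 0,"grip": 1},{"tx": -0.015,"ty": 0.006,"tz": 0,"turn": 0,"grip": 1},{"tx": -0.015,"ty": 0.006,"tz": 0,"turn": 0,"grip": 1},{"tx": -0.02,"ty": 0.008,"tz": 0,"turn": 0,"grip": 1},{"tx": -0.026,"ty": 0.01,"tz": 0,"turn": 0,"grip": 1},{"tx": -0.032,"ty": 0.013,"tz": 0,"turn": 0,"grip": 1},{"tx": -0.032,"ty": 0.013,"tz": 0,"turn": 0,"grip": 1},{"tx": -0.032,"ty": 0.013,"tz": 0,"turn": 0,"grip": 1},{"tx": -0.032,"ty": 0.013,"tz": 0,"turn": 0,"grip": 1}]}}

```text
clock: 10.25
position: [0.5204, 0.1609, 0.0303]
ee_rot: [-3.084, 0.6, 0.0]
force: [-1.4, -0.1, -0.8]
width: 0.657
```

```bash
python3 - <<'E'
from h import *
s=observe();print(s["clock"],s["position"],s["width"],s["force"],s["ft_torque"])
a=get_image("scene")[215:325,325:435];b=get_image("wrist")[140:260,230:410]
cv2.imwrite("pics/v6.png",np.hstack([cv2.resize(a,(400,400),interpolation=2),cv2.resize(b,(400,400),interpolation=2)])[:,:,::-1])
E
```

```text
10.25 [0.52038698 0.16088523 0.03029896] 0.6572117024247068 [-1.42910876 -0.08711356 -0.77242701] [0.02161293 0.01318795 0.01261627]
```

View pics/v6.png

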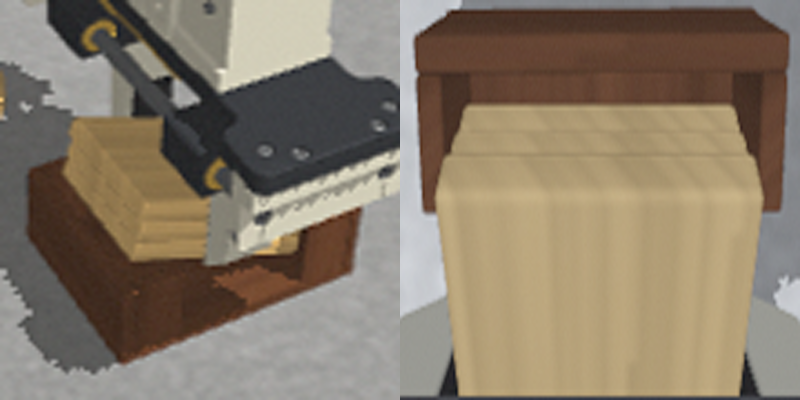

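Scene and wrist crops: the whole far end now clears the inner wall face, with a gap between rows 72 and 105. The pile is still tilted and centred between the side posts, so I'll lower it until it lies flat.

>>> {"op": "drive_tool", "data": {"increments": [{"tx": 0,"ty": 0,"tz": -0.005,"turn": 0,"grip": 1},{"tx": 0,"ty": 0,"tz": -0.01,"turn": 0,"grip": 1},{"tx": 0,"ty": 0,"tz": -0.014,"turn": 0,"grip": 1},{"tx": 0,"ty": 0,"tz": -0.018,"turn": 0,"grip": 1},{"tx": 0,"ty": 0,"tz": -0.022,"turn": 0,"grip": 1},{"tx": 0,"ty": 0,"tz": -0.026,"turn": 0,"grip": 1},{"tx": 0,"ty": 0,"tz": -0.03,"turn": 0,"grip": 1},{"tx": 0,"ty": 0,"tz": -0.034,"turn": 0,"grip": 1},{"tx": 0,"ty": 0,"tz": -0.038,"turn": 0,"grip": 1},{"tx": 0,"ty": 0,"tz": -0.042,"turn": 0,"grip": 1},{"tx": 0,"ty": 0,"tz": -0.046,"turn": 0,"grip": 1},{"tx": 0,"ty": 0,"tz": -0.048,"turn": 0,"grip": 1},{"tx": 0,"ty": 0,"tz": -0.048,"turn": 0,"grip": 1},{"tx": 0,"ty": 0,"tz": -0.048,"turn": 0,"grip": 1}], "newtons": 10}}

```text
clock: 11.75
position: [0.5198, 0.1608, 0.0108]
ee_rot: [3.084, -0.599, -0.002]
force: [0.5, 0.0, -1.4]
width: 0.655
```

```bash
python3 - <<'E'
from h import *
s=observe();print(s["clock"],s["position"],s["width"],s["force"],s["ft_torque"])
a=get_image("scene")[215:325,325:435];b=get_image("wrist")[100:260,210:430]
cv2.imwrite("pics/v7.png",np.hstack([cv2.resize(a,(400,400),interpolation=2),cv2.resize(b,(400,400),interpolation=2)])[:,:,::-1])
E
```

```text
11.75 [0.51982751 0.16081773 0.01083248] 0.6547713870726954 [ 0.53435308  0.00663358 -1.38264419] [ 0.07289251 -0.04717158 -0.01819586]
```

View pics/v7.png

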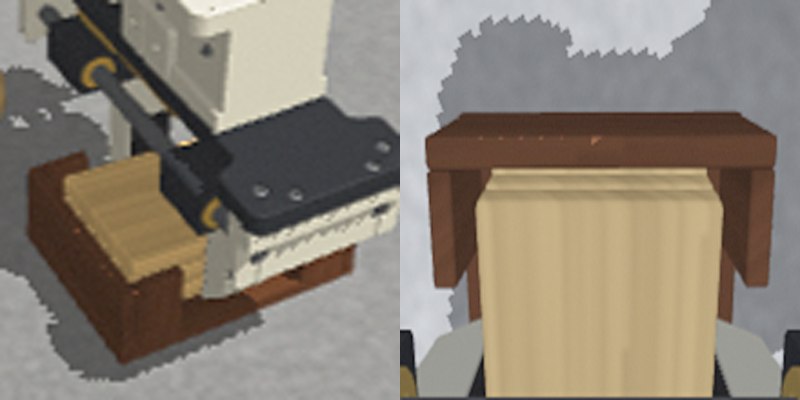

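The pile now lies almost flat between the walls, below the rim. I'll open, then retreat straight up.

>>> {"op": "drive_tool", "data": {"increments": [{"tx": 0,"ty": 0,"tz": 0,"turn": 0,"grip": -0.35},{"tx": 0,"ty": 0,"tz": 0,"turn": 0,"grip": -0.4},{"tx": 0,"ty": 0,"tz": 0,"turn": 0,"grip": -0.6},{"tx": 0,"ty": 0,"tz": 0,"turn": 0,"grip": -1},{"tx": 0,"ty": 0,"tz": 0,"turn": 0,"grip": -1},{"tx": 0,"ty": 0,"tz": 0,"turn": 0,"grip": -1},{"tx": 0,"ty": 0,"tz": 0.02,"turn": 0,"grip": -1},{"tx": 0,"ty": 0,"tz": 0.07,"turn": 0,"grip": -1},{"tx": 0,"ty": 0,"tz": 0.15,"turn": 0,"grip": -1},{"tx": 0,"ty": 0,"tz": 0.25,"turn": 0,"grip": -1},{"tx": -0.1,"ty": 0.04,"tz": 0.35,"turn": 0,"grip": -1},{"tx": -0.2,"ty": 0.08,"tz": 0.4,"turn": 0,"grip": -1},{"tx": -0.28,"ty": 0.11,"tz": 0.4,"turn": 0,"grip": -1},{"tx": -0.28,"ty": 0.11,"tz": 0.4,"turn": 0,"grip": -1},{"tx": -0.28,"ty": 0.11,"tz": 0.4,"turn": 0,"grip": -1}]}}

```text
clock: 13.35
position: [0.4076, 0.2052, 0.1717]
ee_rot: [-3.084, 0.597, -0.0]
force: [0.3, -0.3, -0.1]
width: 1.0
```

```bash
python3 - <<'E'
from h import *
s=observe();C=cam("wrist",s);print(s["clock"],s["position"],s["width"],s["force"])
a=get_image("scene")[215:325,325:435];W=get_image("wrist");b=W[0:220,210:430]
for k in blobs(W[:230],*WOOD,1500): print(cv2.minAreaRect(k),*rect(ray(C,k[:,0],.036)))
cv2.imwrite("pics/v8.png",np.hstack([cv2.resize(a,(400,400),interpolation=2),cv2.resize(b,(400,400),interpolation=2)])[:,:,::-1])
E
```

```text
13.35 [0.40758658 0.20516013 0.17172452] 0.9996661917194768 [ 0.30696527 -0.25872949 -0.0560096 ]
((314.0, 56.0), (108.0, 76.0), 90.0) [518.64141846 164.54269409] [66.99421692 89.12547302] 158.10281
((475.0, 21.5), (43.0, 90.0), 90.0) [494.28295898  25.31400108] [33.49504852 77.34545898] 68.10249
```

View pics/v8.png

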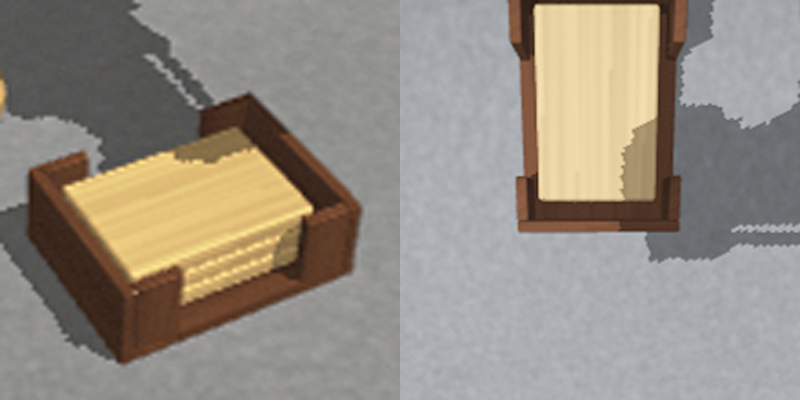

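All three coasters lie flat inside the holder and the gripper is clear, so I'm handing in.

```bash
python3 -c "
from cell import *
print(sign_off())"
```

```text
the job is handed in; nothing more can be done
None
```

The whole pile of three coasters is in the holder and the job is handed in at about 13.5 s of the 42 s allowed. No verdict is reported, so the pass is judged from my own checks.

**What I did:** I gripped the pile across its width with the fingertips 4 mm above the table and lifted it to 0.115 m. The tool cannot be pitched, so I tilted the pile by lowering its far end onto the rim of the holder's end wall, letting it turn in the grip. With the near end low inside, I slid the high end off the rim, lowered the pile flat, opened and backed away.

**What the checks showed:**
- **Lift:** all three coasters came up together.
- **Tilt:** about 19°, estimated from the width of the pile's front edge in the wrist image. By calculation the centre of its underside was about 27 mm above the table.
- **Forces:** they stayed below about 4 N at every reading.
- **Final pictures:** three layers lie level inside the holder and the gripper is clear.

**Less certain:**
- **End wall:** the pile ended close to the far end wall, a few mm off centre but within the 7 mm the walls allow.
- **Across the width:** the last wrist measurement gave 67 mm where the coasters are 60 mm. I took this to be mask overlap with the shaded wood and did not check further.
- **Holder centre:** the top and wrist views agreed to about 2 mm. The position along the holder, worked out two ways, differed by up to 5 mm.

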